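Find the key that opens the copper locker

ROBOT

A 7-joint arm with a two-finger parallel gripper is mounted at the origin on the work surface. World frame = base frame: x ahead of the robot, y to its left, z up, the work surface at z = 0. Lengths are in m, angles in rad, forces in N, time in s.
With the tool pointing down it reaches from about 0.425 to 0.875 m from the base axis. Payload 4.7 kg.
Tool frame: the origin (TCP) lies midway between the tips of the shut fingers; the grasp point (between the pads) lies 19 mm behind it (ctrl.grip_point_offset is the distance from the TCP to the grasp point, in m); z points along the fingers, y is the line along which they close (so a half turn about z gives the same grasp; the last joint's range is limited). The gripper opens to 87 mm and grips with 3 to 60 N. Pads are 19 mm wide; open, the fingers measure 117 mm over their backs; the gripper's body (75 mm by 190 mm) begins 51 mm behind the grasp point.
Start: joints at [-1.199, 0.321, -0.07, 1.45, 0.023, 1.371, -0.057], TCP at [0.228, 0.609, 0.223] pointing down, gripper open.
Joint ranges: [-2.86, 2.86], [-0.3, 2.09], [-1.38, 1.24], [0.06, 2.45], [-1.56, 4.7], [0.09, 2.05], [-2.69, 2.69]. Speed limits (rad/s): [2.57, 2.57, 3.14, 3.14, 3.14, 3.14, 3.14].

INTERFACE

Orientations are given as a rotation vector (axis times angle).
In Python, from bench import ctrl gives the robot as it stands.
- The arm moves only by the tool move_arm, never from a script. Its argument "increments" is text: rows parted by semicolons, each of 7 numbers parted by spaces: the shift along the world's x, y, z in mm, then the turn, a rotation vector about the world's x, y, z in degrees, then the closure in counts, from 0 (fully open) to 255 (shut). A call has exactly 8 rows; each row shifts and turns the commanded pose from where the row before left it; what a row does not reach is not made up. A row lasts 1/12 s, in which the tool goes at most 41.7 mm and 7.16 degrees, less where a joint would pass 70% of its speed; a pose out of reach is approached as far as the arm can. A call with a gripper value outside its range is refused whole. The fingers move at their own pace and stop on an object; "grip_force" is the grip in N (left out, the last holds). Time passes only in rows, so rows that do not move let the fingers close, or fill a call up. It gives the time, the measured TCP pose, the force, the opening and the grip force at its end, in the units of the state.
- ctrl.get_state(): the state, without advancing time (a new reading comes with each control period).
- ctrl.get_image(name): name is "side" or "top" or "wrist"; returns a dict with "frame" (420x560x3 uint8, red, green, blue), "depth" (420x560 float32, m along the optical axis (not along the pixel's ray), 0 where there is no reading), "fx", "fy", "cx", "cy" (pixels), "k1" (the pictures are not rectified: a ray, as slopes to the right and down, at radius r is drawn at 1 + k1 r^2 times it, then the intrinsics apply), "position" and "orientation" of the camera in the world. Camera axes: x right, y down, z forward; pixel columns grow to the right and rows downward; lengths in m; the calibration is good to about 2 mm. A picture is of the moment at which its call begins.
- ctrl.close_job(): hands the job in; it is judged then, once.
Trained networks look in a picture, given as the dict that the camera call returned (one of the last four; its "shot" number tells which), for a name from the list of things; names that differ only in an ending like _2 or _b are one class to them, and where a whole thing is asked for, a point or a joint stands for the part that bears it (a point fixed in the world has none). Each returns a list of dicts, best first, with "score" (0 to 1); they miss things now and then, are a little off and sometimes report something else, mostly with a low value. They report only what shows in the picture. A call takes as long as a camera call.
- ctrl.find_in(target, picture): "centre" ([x, y, z] in m, in world coordinates, good to about 4 mm: the middle of the surface that is visible of it).
- ctrl.silhouettes(target, picture): "region" (420x560 bool, what is visible of it).
The state is a dict: "time": time; "joint_positions": joint angles; "qd": joint speeds; "joint_torque": joint torques, N m; "position": TCP position; "tool_rot": TCP orientation; "ft_force": force on the tool from outside, world axes, zero at the start; "torque": the same for the moment, N m; "grip_width": opening from 0.0 (shut) to 1.0 (fully open); "grip_force": force on a finger pad.
Only numpy, scipy, OpenCV 4.12 (cv2) and the standard library are available. Lean on these libraries where they do the work, as an engineer would, in place of code of your own. Each camera call takes 0.05 s, during which the arm holds its last target. There are 200 camera calls.

TASK

One of the two fork-jawed flat keys on the bench works the cam lock in front of the low grey copper locker: slide a key's jaw level along the bench, fully home onto the square post under the lock's round cap, and push the key's shank round clockwise (seen from above); if the latch does not turn with it, take that key away, lay it flat on the bench and try the other. When the latch has been turned round to its stop, draw that key off and lay it flat in the aluminium key tray, the other forked key lying flat on the bench clear of lock and tray. Move the latch only with a key, never by pushing it or the locker with the robot, and do not shift the mallet or the tin snips.

Things in the scene. Friction and masses are not known exactly. Their poses are not given: they have to be found in the camera images.
- lock: low grey sheet-steel locker, fixed, with its cam lock standing in front. Origin on the lock's vertical turning axis at bench height; x points from lock to locker (front 85 mm away; 280 mm wide, 60 mm high, 160 mm deep, copper sheets to 70 mm on top), z up. With the latch at 0 the post's faces look along x and y, so a key goes on along +x, lying on the bench.
- lock_cap (a point): centre of the top of the lock's round steel cap, 48 mm across, top 25 and underside 19 mm above the bench. Under it a square post, hidden from above, size not marked, reaches down to the bench. A key that fits has 1 to 2 mm play each side and turns all after 0.1 to 0.2 rad of slack; one too wide slips round without turning it.
- tongue_tip (a point): outer end of the steel tongue on the cap, 76 mm from the axis, 16 mm wide, top 32 mm above the bench; it turns with cap and post. Locked, it points at the locker, into the keeper; unlocked it stands about crosswise, to the robot's right.
- latch (a joint): angle of post, cap and tongue, rad: 0 locked, grows clockwise seen from above to the stop at 1.25 (a key on the post, its shank towards -x of the lock, swings towards the lock's +y, the robot's left). Starts between 0 and 0.1; stiff (0.4 N m: about 6 N at a key's grip point); stays where it is left.
- key_p_grip (a point): shank of a flat steel key 167 mm long, 14 mm thick, 0.26 kg, half-way up (7 mm over its support); x points to the jaw, z up. Shank 16 mm wide, bare from 41 mm behind this point to 44 mm ahead; then a 54 mm wide two-pronged head whose flared tips end 92 mm ahead; a 40 mm wide ring ends 77 mm behind. Jaw 34 mm wide, open ahead. It may or may not be the one that works.
- key_p_jaw (a point): jaw centre of that key, 70 mm ahead of its grip point on the centre line, half-way up, axes as the grip point. It is over the lock's axis when the post sits against the throat of the jaw (key fully home).
- key_q_grip (a point): shank of a flat steel key 167 mm long, 14 mm thick, 0.26 kg, half-way up (7 mm over its support); x points to the jaw, z up. Shank 16 mm wide, bare from 41 mm behind this point to 44 mm ahead; then a 54 mm wide two-pronged head whose flared tips end 92 mm ahead; a 40 mm wide ring ends 77 mm behind. Jaw 23 mm wide, open ahead. It may or may not be the one that works.
- key_q_jaw (a point): jaw centre of that key, 70 mm ahead of its grip point on the centre line, half-way up, axes as the grip point. It is over the lock's axis when the post sits against the throat of the jaw (key fully home).
- blank_grip (a point): an uncut key blank lying among the keys, of the same outline but its head is a solid plate 54 mm wide without a jaw; it cannot go on the post and is not needed. This point and its axes lie as on the keys.
- tray: shallow open aluminium tray, fixed, 230 mm (x) by 140 mm (y), walls 5 mm thick and 14 mm high. Origin at the centre of its underside, on the bench; inner floor 5 mm above the bench. Room for one key lying along its x axis, either way round.
- mallet: wooden mallet lying behind the keys, 270 mm long, head 60 mm across and 110 mm wide; origin under the head, handle along -x. To be left alone.
- snips: tin snips with blue handles, 240 mm long, 14 mm high, lying left of the locker; origin near the pivot. To be left alone.

How it is judged:
On the way, in this order (a step that is already met when the one before it is completed fails the run):
1. the fitting key is home on the lock's post, lying on the bench, the latch still locked (horizontal distance between key_q_jaw and lock below 0.014 m and height (world z) of key_q_jaw below 0.018 m and value of joint latch below 0.4 rad), for 0.1 s.
2. the latch is turned to its stop (over 1.05 rad) with that key on the post (value of joint latch above 1.05 rad and horizontal distance between key_q_jaw and lock below 0.014 m and height (world z) of key_q_jaw below 0.018 m), for 0.1 s.
At the end, for the whole second after the job is handed in: Latch over 1.05 rad and at rest. The key that turned it lies flat on the tray floor (grip site below 16 mm, tilt under 0.08 rad). The other forked key lies flat on the bench (below 10 mm, under 0.08 rad), jaw over 80 mm from the lock axis, grip over 90 mm from the tray centre (value of joint latch above 1.05 rad and height (world z) of key_q_grip below 0.016 m and angle between each of key_q_grip, key_p_grip's own z axis and vertical below 0.08 rad and x of key_q_grip in the frame of tray between -0.11 and 0.11 m and y of key_q_grip in the frame of tray between -0.065 and 0.065 m and height (world z) of key_p_grip below 0.01 m and horizontal distance between key_p_jaw and lock above 0.08 m and horizontal distance between key_p_grip and tray above 0.09 m and velocity of joint latch between -0.05 and 0.05 rad/s); the robot touches nothing.
It fails at once if the robot itself pushes on the latch, lock or locker (over 6 N) (contact force between any of the fingers, the arm and lock above 6 N).
It fails at once if the mallet or the snips are shifted by more than 40 mm (distance of any of mallet, snips from where it was at the start of the episode above 0.04 m).
It also fails if it takes over 72 s, if anything falls off the work surface, if the arm or the gripper's body presses on something with over 40 N, if the wrist force passes 120 N, or if a joint passes its speed limit or range.

## Working session

There is one attempt and no reset: what is moved stays moved. The work goes in short steps, Python scripts to look and compute and a tool call to move; the robot and the scene stay as the last step left them, time stands still between calls to the robot, and variables do not carry over. Pictures are saved under pics/ and viewed, at most 10 in all, crops included, and the job is handed in when it is done.

Besides the shell and the picture viewer there is one more tool, called after ">>>" as a command line: name --argument value ..., lists and objects as JSON in quotes. move_arm: Moves the arm, as the interface text tells. Its arguments: {"type":"object","properties":{"increments":{"type":"string"},"grip_force":{"type":"number"}},"required":["increments"]}

```bash
mkdir -p pics; cat > h.py <<'E'
import numpy as np, cv2
from scipy.spatial.transform import Rotation as R
from bench import ctrl
def save(p,n): cv2.imwrite('pics/'+n+'.png',cv2.cvtColor(p['frame'],cv2.COLOR_RGB2BGR))
def rot(p):
    o=np.array(p['orientation'],float)
    return o if o.shape==(3,3) else (R.from_rotvec(o).as_matrix() if o.size==3 else R.from_quat(o).as_matrix())
def ray(p,u,v):
    xd=(np.asarray(u,float)-p['cx'])/p['fx']; yd=(np.asarray(v,float)-p['cy'])/p['fy']
    x,y=xd.copy(),yd.copy()
    for _ in range(20):
        s=1+p['k1']*(x*x+y*y); x,y=xd/s,yd/s
    return np.stack([x,y,np.ones_like(x)],-1)@rot(p).T
def onz(p,u,v,z):
    d=ray(p,u,v); c=np.array(p['position']); return c+d*((z-c[2])/d[...,2])[...,None]
def st():
    s=ctrl.get_state(); print('t',round(s['time'],2),'pos',np.round(s['position'],4),'rv',np.round(s['tool_rot'],3),'F',np.round(s['ft_force'],1),'w',round(s['grip_width'],3)); return s
E
cat > a.py <<'E'
from h import *
s=st(); print(R.from_rotvec(s['tool_rot']).as_matrix().round(3))
p=ctrl.get_image('top'); save(p,'top0'); print(p['position'],p['orientation'])
for n in ['lock','lock_cap','tongue_tip','key_p_grip','key_q_grip','key_p_jaw','key_q_jaw','blank_grip','tray','mallet','snips']:
    print(n,[(np.round(d['centre'],3).tolist(),round(d['score'],2)) for d in ctrl.find_in(n,p)][:4])
E
python3 a.py
```

```text
t 0.0 pos [0.2275 0.6083 0.2215] rv [-5.590e-01 -3.091e+00  3.000e-03] F [ 0.  -0.3  0.4] w 1.001
[[-0.937  0.35  -0.001]
 [ 0.35   0.937 -0.002]
 [-0.    -0.002 -1.   ]]
[0.32280003 0.01668833 1.56783504] [-2.09845285  2.15045467 -0.19923545]
lock [([0.718, 0.052, 0.06], 0.72)]
lock_cap [([0.716, 0.053, 0.059], 0.59)]
tongue_tip [([0.58, 0.054, 0.029], 0.67)]
key_p_grip [([0.489, -0.277, 0.011], 0.89), ([0.756, -0.283, 0.047], 0.24)]
key_q_grip [([0.47, -0.378, 0.017], 0.82)]
key_p_jaw [([0.491, -0.278, 0.017], 0.64), ([0.467, -0.378, 0.019], 0.51), ([0.725, 0.321, 0.014], 0.46)]
key_q_jaw [([0.465, -0.378, 0.014], 0.93)]
blank_grip [([0.499, -0.166, 0.015], 0.57)]
tray [([0.49, 0.389, 0.003], 0.77)]
mallet [([0.76, -0.282, 0.043], 0.65)]
snips [([0.724, 0.318, 0.013], 0.87)]
```

View pics/top0.png

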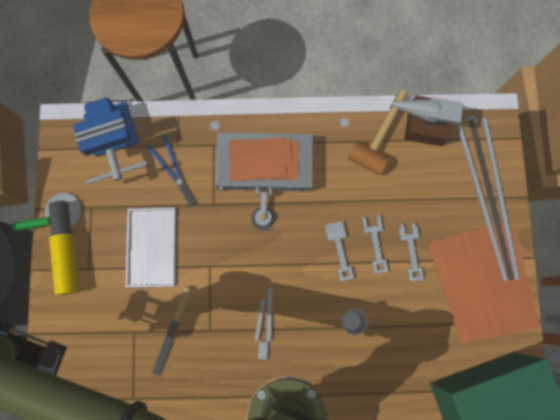

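```bash
cat > b.py <<'E'
from h import *
p=ctrl.get_image('top')
def pca(n,zt):
    r=ctrl.silhouettes(n,p)
    if not r: print(n,'none');return
    m=r[0]['region'];v,u=np.nonzero(m); q=onz(p,u,v,zt)[:,:2]
    rect=cv2.minAreaRect(q.astype(np.float32)); c=q.mean(0); w,V=np.linalg.eigh(np.cov(q.T)); a=V[:,1]
    t=(q-c)@a; print(n,round(r[0]['score'],2),'mean',c.round(4),'rect',np.round(rect,4).tolist() if 0 else rect,'axis',np.degrees(np.arctan2(a[1],a[0])).round(1),'ext',t.min().round(4),t.max().round(4))
    n_=np.array([-a[1],a[0]]); w_=(q-c)@n_
    for k in np.arange(-.08,.081,.02):
        s=abs(t-k)<.01
        if s.any(): print('   ',k.round(2),w_[s].min().round(3),w_[s].max().round(3),s.sum())
for n in ['key_p_grip','key_q_grip','blank_grip']: pca(n,.014)
pca('tray',.01); pca('tongue_tip',.028)
E
python3 b.py
```

```text
key_p_grip 0.9 mean [ 0.4835 -0.2719] rect ((0.4854518473148346, -0.2721039950847626), (0.1679474115371704, 0.056181564927101135), 7.889382839202881) axis -172.3 ext -0.0858 0.082
    -0.08 -0.028 0.028 39
    -0.06 -0.027 0.028 74
    -0.04 -0.026 0.026 87
    -0.02 -0.008 0.009 41
    0.0 -0.009 0.009 42
    0.02 -0.008 0.009 42
    0.04 -0.02 0.019 55
    0.06 -0.021 0.021 74
    0.08 -0.019 0.021 57
key_q_grip 0.89 mean [ 0.4624 -0.3771] rect ((0.45971763134002686, -0.37532055377960205), (0.16716758906841278, 0.056473955512046814), 4.058749675750732) axis -174.5 ext -0.0807 0.0862
    -0.08 -0.026 0.028 36
    -0.06 -0.029 0.028 85
    -0.04 -0.028 0.027 111
    -0.02 -0.01 0.009 46
    0.0 -0.01 0.009 45
    0.02 -0.01 0.009 45
    0.04 -0.01 0.011 47
    0.06 -0.021 0.022 83
    0.08 -0.021 0.022 71
blank_grip 0.71 mean [ 0.4785 -0.1642] rect ((0.46937263011932373, -0.16882957518100739), (0.16966791450977325, 0.05483820289373398), 14.599263191223145) axis -168.4 ext -0.0742 0.0954
    -0.08 -0.021 0.019 20
    -0.06 -0.028 0.026 124
    -0.04 -0.027 0.028 126
    -0.02 -0.022 0.026 70
    0.0 -0.01 0.012 51
    0.02 -0.01 0.01 47
    0.04 -0.01 0.009 46
    0.06 -0.02 0.019 74
    0.08 -0.021 0.021 76
tray none
tongue_tip 0.54 mean [0.5873 0.0568] rect ((0.599375307559967, 0.05791391804814339), (0.041018594056367874, 0.09848672151565552), 88.77560424804688) axis 176.7 ext -0.0613 0.0374
    -0.06 -0.006 0.005 14
    -0.04 -0.006 0.006 35
    -0.02 -0.008 0.007 37
    0.0 -0.019 0.02 64
    0.02 -0.021 0.02 99
    0.04 -0.015 0.014 26
```

The keys lie at right: blank at pixel (340,250), p at (376,243), q at (411,252), all with jaws toward the locker. The cap is at (263,217), with its tongue pointing up at the locker, and the tray is at (151,247). These match the network reports. Next I go over the lock for a closer look.

>>> move_arm --increments "17 -35 0 0 0 1.6 0;17 -35 0 0 0 1.6 0;17 -35 0 0 0 1.6 0;17 -35 0 0 0 1.6 0;17 -35 0 0 0 1.6 0;17 -35 0 0 0 1.6 0;17 -35 0 0 0 1.6 0;17 -35 0 0 0 1.6 0"

```text
time: 1.57
position: [0.3643, 0.327, 0.2229]
tool_rot: [0.209, 3.134, 0.001]
ft_force: [1.7, 0.9, 0.4]
grip_width: 1.0
grip_force: 0.0
```

>>> move_arm --increments "17 -35 0 0 0 1.6 0;17 -35 0 0 0 1.6 0;17 -35 0 0 0 1.6 0;17 -35 0 0 0 1.6 0;17 -35 0 0 0 1.6 0;17 -35 0 0 0 1.6 0;10 -35 0 0 0 1.6 0;0 0 0 0 0 0 0"

```text
time: 2.23
position: [0.4778, 0.0751, 0.2232]
tool_rot: [-0.079, 3.139, -0.005]
ft_force: [0.3, -1.2, 0.6]
grip_width: 0.996
grip_force: 0.0
```

```bash
cat > c.py <<'E'
from h import *
s=st(); print(np.round(s['joint_positions'],2))
p=ctrl.get_image('wrist'); save(p,'w1'); print(p['position'],rot(p).round(2).tolist())
for n in ['lock_cap','tongue_tip','lock']:
    print(n,[(np.round(d['centre'],3).tolist(),round(d['score'],2)) for d in ctrl.find_in(n,p)][:2])
np.save('w1.npy',p,allow_pickle=True)
E
python3 c.py
```

```text
t 2.23 pos [0.4778 0.0751 0.2232] rv [-0.079  3.139 -0.005] F [ 0.3 -1.2  0.6] w 0.996
[-0.63 -0.05  0.41  1.86  0.02  1.32  1.39]
[0.40525586 0.07245306 0.3850109 ] [[-0.05, 0.96, 0.26], [1.0, 0.05, 0.01], [-0.0, 0.26, -0.96]]
lock_cap [([0.655, 0.044, 0.021], 0.56), ([0.462, 0.355, 0.006], 0.17)]
tongue_tip [([0.569, 0.053, 0.026], 0.55), ([0.548, -0.24, 0.012], 0.39)]
lock [([0.655, 0.044, 0.023], 0.69)]
```

View pics/w1.png

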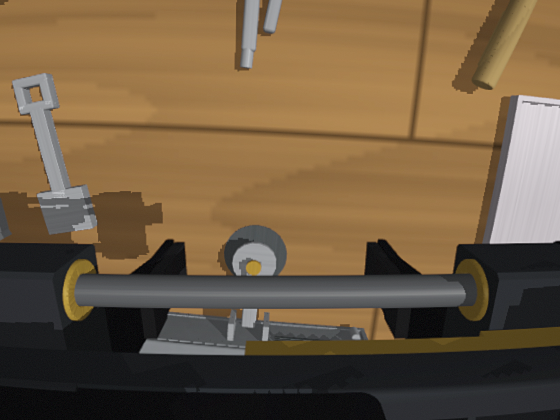

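The wrist picture shows the cap's dark disc at about (254,258), with the hub and tongue going down behind the gripper. The blank is at (50,150) and the tray at right.

```bash
cat > d.py <<'E'
from h import *
p=np.load('w1.npy',allow_pickle=True).item()
g=cv2.cvtColor(p['frame'],cv2.COLOR_RGB2GRAY).astype(int); f=p['frame'].astype(int)
# wood is warm (R-B large); cap is grey
cap=((f[...,0]-f[...,2])<25)
pts=[]
for a in np.radians(np.arange(-180-15,16,3)):   # upper half, rows up
    for r in np.arange(20,50,.5):
        u,v=254+r*np.cos(a),258+r*np.sin(a)
        if v<0 or not cap[int(round(v)),int(round(u))]: pts.append((u,v)); break
pts=np.array(pts); q=onz(p,pts[:,0],pts[:,1],.022)[:,:2]
from scipy.optimize import least_squares
s=least_squares(lambda x:np.hypot(*(q-x[:2]).T)-x[2],[.57,.05,.024],loss='soft_l1',f_scale=.001); print('cap',s.x.round(4),np.abs(s.fun).mean(), p['depth'][240,254])
t=ctrl.get_image('top')
r=ctrl.silhouettes('lock',t)[0]; v,u=np.nonzero(r['region']); 
D=t['depth'][v,u]; d=ray(t,u,v); W=np.array(t['position'])+d*D[:,None]
k=(W[:,2]>.045)&(W[:,2]<.09); q=W[k][:,:2].astype(np.float32); print('locker',cv2.minAreaRect(q),k.sum())
# tray: bright pixels
f=t['frame'].astype(int); m=((f.min(2)>150)).astype(np.uint8); m[:,:100]=0;m[:,200:]=0;m[:190]=0;m[310:]=0
v,u=np.nonzero(m); q=onz(t,u,v,.012)[:,:2].astype(np.float32); print('tray',cv2.minAreaRect(q),len(q))
# cap + hub in top view: dark disc
f3=f[205:232,248:280]; cap=(f3[...,0]-f3[...,2])<25; v,u=np.nonzero(cap); q=onz(t,u+248,v+205,.025)[:,:2]; print('cap top',q.min(0),q.max(0))
E
python3 d.py
```

```text
cap [0.5604 0.0567 0.0339] 0.00035348225388849087 0.4103494
locker ((0.7270296812057495, 0.05095753073692322), (0.2802901864051819, 0.1838429719209671), 87.88258361816406) 5200
tray ((0.4936133623123169, 0.3903006911277771), (0.14047680795192719, 0.2308456152677536), 89.63623809814453) 3566
cap top [0.5287609  0.00888698] [0.60814042 0.10024526]
```

```bash
cat > e.py <<'E'
from h import *
from scipy.optimize import least_squares
p=np.load('w1.npy',allow_pickle=True).item(); f=p['frame'].astype(int)
c=np.array(p['position'])
for u,v in [(254,235),(240,250),(254,250),(254,266),(265,262)]:
    W=c+ray(p,u,v)*p['depth'][v,u]; print(u,v,f[v,u],W.round(4))
g=f.mean(2); pts=[];pd=[]
for a in np.radians(np.arange(-190,11,4)):
    rr=np.arange(12,48,.5); u=254+rr*np.cos(a); v=262+rr*np.sin(a)
    gg=cv2.remap(g.astype(np.float32),u.astype(np.float32)[None],v.astype(np.float32)[None],1)[0]
    i=np.argmin(np.diff(gg)[:32]); pts.append((u[i],v[i]))
pts=np.array(pts); q=onz(p,pts[:,0],pts[:,1],.025)[:,:2]
s=least_squares(lambda x:np.hypot(*(q-x[:2]).T)-x[2],[.57,.05,.024],loss='soft_l1',f_scale=.001); print('cap',s.x.round(4),np.abs(s.fun).mean())
E
python3 e.py
```

```text
254 235 [77 81 84] [0.5459 0.0539 0.0009]
240 250 [161 163 166] [0.5547 0.0408 0.0252]
254 250 [161 163 166] [0.554  0.0556 0.025 ]
254 266 [176 143  58] [0.5684 0.0566 0.034 ]
265 262 [158 160 163] [0.5679 0.0679 0.0236]
cap [0.5688 0.0562 0.0233] 0.00023734679710983375
```

>>> move_arm --increments "0 -20 0 0 0 1 0;-3 -40 0 0 0 1 0;-3 -40 0 0 0 1 0;-3 -40 0 0 0 1 0;-3 -40 0 0 0 1 0;-3 -40 0 0 0 1 0;-3 -40 0 0 0 0 0;-3 -40 0 0 0 0 0"

```text
time: 3.2
position: [0.4548, -0.2166, 0.2229]
tool_rot: [-0.265, 3.129, 0.001]
ft_force: [1.3, 0.7, -0.7]
grip_width: 1.005
grip_force: 0.0
```

>>> move_arm --increments "-6 -40 0 0 0 0 0;-6 -40 0 0 0 0 0;-6 -40 -10 0 0 0 0;-6 -30 -10 0 0 0 0;0 0 0 0 0 0 0;0 0 0 0 0 0 0;0 0 0 0 0 0 0;0 0 0 0 0 0 0"

```text
time: 3.87
position: [0.4322, -0.364, 0.2027]
tool_rot: [-0.266, 3.129, 0.002]
ft_force: [-0.5, 0.2, 0.5]
grip_width: 1.003
grip_force: 0.0
```

```bash
cat > f.py <<'E'
from h import *
s=st(); print(np.round(s['joint_positions'],2)); M=R.from_rotvec(s['tool_rot']).as_matrix(); print('tooly',np.degrees(np.arctan2(M[1,1],M[0,1])))
p=ctrl.get_image('wrist'); save(p,'w2'); np.save('w2.npy',p,allow_pickle=True)
for n in ['key_q_grip','key_p_grip']:
    for r in ctrl.silhouettes(n,p)[:2]:
        v,u=np.nonzero(r['region']); q=onz(p,u,v,.014)[:,:2].astype(np.float32); print(n,r['score'],cv2.minAreaRect(q),u.min(),u.max(),v.min(),v.max())
E
python3 f.py
```

```text
t 3.87 pos [ 0.4322 -0.364   0.2027] rv [-2.660e-01  3.129e+00  2.000e-03] F [-0.5  0.2  0.5] w 1.003
[-0.14  0.2   0.91  1.72 -0.17  1.3   2.54]
tooly 99.71631498194063
key_q_grip 0.78 ((0.4546457529067993, -0.37950098514556885), (0.16070926189422607, 0.05392426624894142), 6.0400004386901855) 227 282 119 275
key_p_grip 0.71 ((0.4829939305782318, -0.27838411927223206), (0.168104887008667, 0.05349968001246452), 8.943865776062012) 319 379 163 315
```

View pics/w2.png

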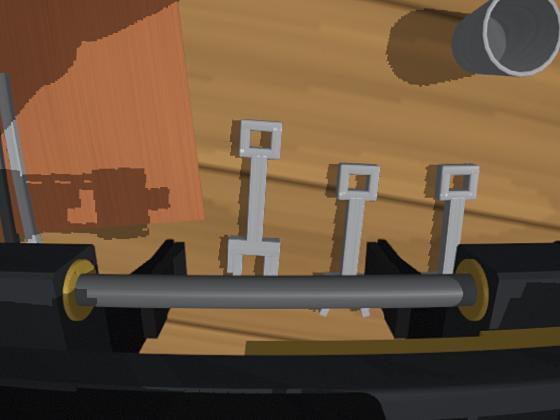

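q (narrower jaw) is the left key, with its shank at about (257,200) and ring at (260,138). p is at (350,240). That agrees with the measurements. Descending onto q's shank, 30 mm behind its grip point.

>>> move_arm --increments "-2 -3 -35 0 0 -1 0;-2 -3 -35 0 0 -1 0;-2 -3 -35 0 0 -1 0;-2 -3 -35 0 0 -1 0;-2 -2 -30 0 0 0 0;-1 -2 -20 0 0 0 0;0 0 -8 0 0 0 0;0 0 0 0 0 0 0" --grip_force 50

```text
time: 4.68
position: [0.419, -0.3807, 0.0031]
tool_rot: [0.152, -3.136, -0.004]
ft_force: [-0.4, -0.0, -0.2]
grip_width: 0.995
grip_force: 0.0
```

>>> move_arm --increments "0 0 0 0 0 0 255;0 0 0 0 0 0 255;0 0 0 0 0 0 255;0 0 0 0 0 0 255;0 0 0 0 0 0 255;0 0 0 0 0 0 255;0 0 0 0 0 0 255;0 0 0 0 0 0 255"

```text
time: 5.35
position: [0.4197, -0.3821, 0.0047]
tool_rot: [-0.151, 3.138, 0.0]
ft_force: [-0.5, -0.2, 0.1]
grip_width: 0.478
grip_force: 0.0
```

```bash
python3 f.py; python3 - <<'E'
from h import *
print(ctrl.get_state()['grip_force'])
E
```

```text
t 5.35 pos [ 0.4197 -0.3821  0.0047] rv [-0.151  3.138  0.   ] F [-0.5 -0.2  0.1] w 0.478
[ 0.06  0.44  0.76  1.9  -0.37  0.94  2.66]
tooly 95.50575574012439
key_q_grip 0.93 ((0.41567322611808777, -0.38285332918167114), (0.08456214517354965, 0.0402839370071888), 5.5978875160217285) 227 320 170 341
key_p_grip 0.96 ((0.39926350116729736, -0.2804347574710846), (0.035264547914266586, 0.01104925200343132), 70.95549774169922) 460 522 239 269
0.370725521154327
```

View pics/w2.png

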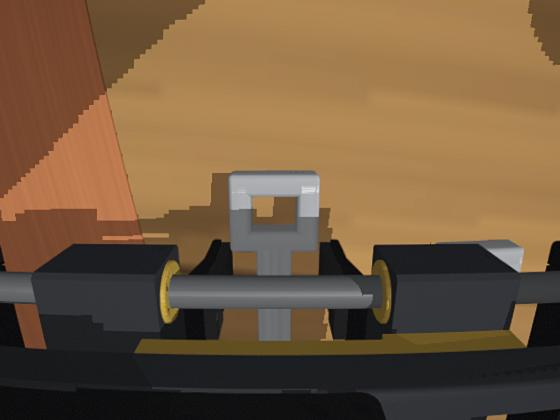

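The key is centred between the closing fingers, with its ring at (275,210). Keep closing, then lift.

>>> move_arm --increments "0 0 0 0 0 0 255;0 0 0 0 0 0 255;0 0 0 0 0 0 255;0 0 0 0 0 0 255;0 0 0 0 0 0 255;0 0 0 0 0 0 255;0 0 0 0 0 0 255;0 0 0 0 0 0 255"

```text
time: 6.17
position: [0.4198, -0.3822, 0.0047]
tool_rot: [-0.151, 3.138, -0.0]
ft_force: [1.6, -0.7, 0.0]
grip_width: 0.174
grip_force: 50.2
```

>>> move_arm --increments "0 0 10 0 0 0 255;0 0 15 0 0 0 255;0 5 20 0 0 -1 255;0 10 20 0 0 -1 255;0 20 0 0 0 -1 255;0 20 0 0 0 -1 255;2 20 0 0 0 -1 255;2 20 0 0 0 -1 255"

```text
time: 6.83
position: [0.4222, -0.2861, 0.0695]
tool_rot: [-0.017, -3.14, -0.002]
ft_force: [0.9, 1.3, -3.7]
grip_width: 0.176
grip_force: 50.6
```

```bash
python3 f.py;  python3 - <<'E'
from h import *
print(ctrl.get_state()['grip_force'])
p=ctrl.get_image('side'); save(p,'s1'); print(p['position'])
E
```

```text
t 6.83 pos [ 0.4222 -0.2861  0.0695] rv [-1.70e-02 -3.14e+00 -2.00e-03] F [ 0.9  1.3 -3.7] w 0.176
[-0.22  0.21  0.84  1.99 -0.18  1.02  2.27]
tooly 89.39575456811524
key_q_grip 0.57 ((0.4440408945083618, -0.2856585383415222), (0.05675264075398445, 0.12435006350278854), 89.494873046875) 230 322 162 340
key_p_grip 0.74 ((0.4519837200641632, -0.2856273949146271), (0.026535267010331154, 0.10706611722707748), 89.91988372802734) 254 297 189 339
50.53361811675131
[ 0.235907   -0.78015054  0.61042635]
```

View pics/s1.png

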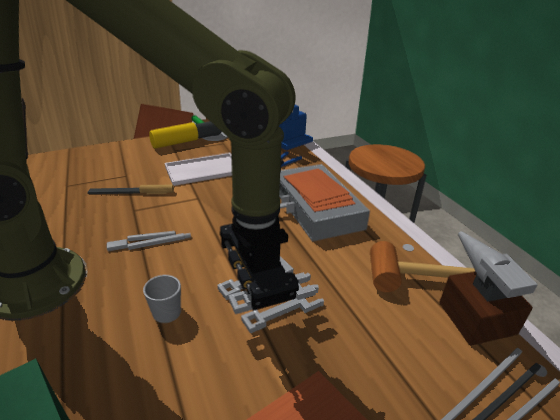

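q is held level in the gripper at about (270,310), with the lock behind it clear. Carry it to the left of the lock, just ahead of the cap, and set it down there so it can slide in level.

>>> move_arm --increments "2 20 0 0 0 -0.4 255;2 36 0 0 0 -0.4 255;2 40 0 0 0 -0.4 255;2 40 0 0 0 -0.4 255;2 40 0 0 0 -0.4 255;2 40 0 0 0 -0.4 255;2 40 0 0 0 0 255;2 40 0 0 0 0 255"

```text
time: 7.7
position: [0.4396, 0.0091, 0.0699]
tool_rot: [0.084, 3.14, -0.0]
ft_force: [0.4, -0.7, -2.5]
grip_width: 0.177
grip_force: 50.5
```

>>> move_arm --increments "0 40 0 0 0 0 255;0 40 0 0 0 0 255;0 30 0 0 0 0 255;-4 6 0 0 0 0 255;-5 0 -15 0 0 0 255;-4 0 -15 0 0 0 255;0 0 -10 0 0 0 255;0 0 0 0 0 0 255"

```text
time: 8.37
position: [0.4252, 0.1227, 0.0276]
tool_rot: [-0.082, -3.137, 0.004]
ft_force: [0.2, 0.1, -3.2]
grip_width: 0.176
grip_force: 50.6
```

```bash
cat > g.py <<'E'
from h import *
s=st(); M=R.from_rotvec(s['tool_rot']).as_matrix(); print('tooly',np.degrees(np.arctan2(M[1,1],M[0,1])).round(2),np.round(s['joint_positions'],2),'gf',round(s['grip_force'],1),'T',np.round(s['torque'],2))
E
python3 g.py
```

```text
t 8.37 pos [0.4252 0.1227 0.0276] rv [-0.082 -3.137  0.004] F [ 0.2  0.1 -3.2] w 0.176
tooly 86.99 [-0.78  0.09  0.46  2.17 -0.05  0.9   1.22] gf 50.6 T [-0.04  0.19 -0.01]
```

>>> move_arm --increments "0 0 -10 0 0 0 255;0 0 -8 0 0 0 255;0 0 -4 0 0 0 255;0 0 0 0 0 0 255;0 -10 0 0 0 0 255;0 -15 0 0 0 0 255;0 -15 0 0 0 0 255;0 -10 0 0 0 0 255"

```text
time: 9.03
position: [0.427, 0.0729, 0.008]
tool_rot: [0.081, 3.14, -0.0]
ft_force: [0.3, 0.5, -3.6]
grip_width: 0.181
grip_force: 50.5
```

>>> move_arm --increments "0 -8 0 0 0 0 255;0 0 0 0 0 0 255;0 0 0 0 0 0 255;0 0 0 0 0 0 255;0 0 0 0 0 0 255;0 0 0 0 0 0 255;0 0 0 0 0 0 255;0 0 0 0 0 0 255"

```text
time: 9.7
position: [0.4266, 0.0672, 0.0075]
tool_rot: [-0.078, -3.141, -0.0]
ft_force: [0.4, 0.3, -2.5]
grip_width: 0.173
grip_force: 50.4
```

```bash
python3 g.py; python3 - <<'E'
from h import *
p=ctrl.get_image('wrist'); a=p; 
q=ctrl.get_image('side'); print(p['fx'],p['cx'],p['cy'],p['k1'],q['position'])
x=q['frame']; c=cv2.resize(x[130:330,180:400],None,fx=1.9,fy=2)
w=p['frame'][200:420,120:440]
w=cv2.resize(w,None,fx=1.1,fy=400/220)
cv2.imwrite('pics/c1.png',cv2.cvtColor(np.hstack([w,c]),cv2.COLOR_RGB2BGR)); print(w.shape,c.shape)
E
```

```text
t 9.7 pos [0.4266 0.0672 0.0075] rv [-0.078 -3.141 -0.   ] F [ 0.4  0.3 -2.5] w 0.173
tooly 87.14 [-0.7   0.1   0.51  2.21 -0.06  0.85  1.36] gf 50.4 T [0.02 0.11 0.01]
363.84382828906627 275.3067051904948 205.2358479142361 -0.0899451412146769 [ 0.235907   -0.78015054  0.61042635]
(400, 352, 3) (400, 418, 3)
```

View pics/c1.png

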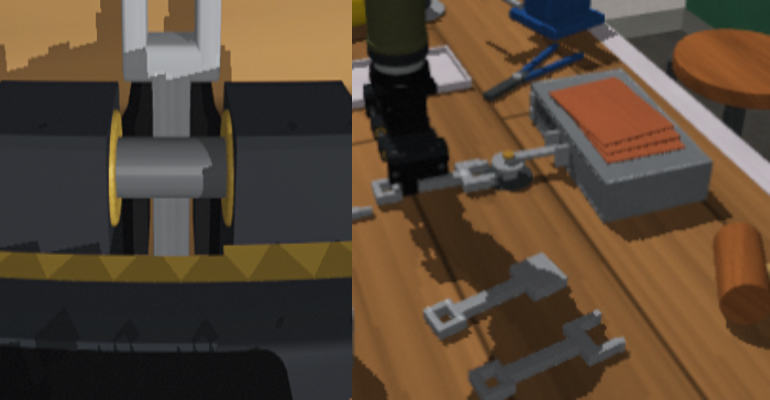

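The side crop (right half) shows the key level, its jaw at about (480,172) just before the cap at (507,165). Lower it a little, align, and slide in watching the force.

>>> move_arm --increments "0 -3 -2 0 0 0 255;0 0 -1 0 0 0 255;0 0 0 0 0 0 255;5 0 0 0 0 0 255;5 -0.3 0 0 0 0 255;5 -0.3 0 0 0 0 255;5 -0.3 0 0 0 0 255;0 0 0 0 0 0 255"

```text
time: 10.47
position: [0.4482, 0.0628, 0.0047]
tool_rot: [0.08, 3.139, -0.0]
ft_force: [0.7, -0.4, -1.7]
grip_width: 0.176
grip_force: 50.4
```

```bash
python3 g.py
```

```text
t 10.47 pos [0.4482 0.0628 0.0047] rv [ 0.08   3.139 -0.   ] F [ 0.7 -0.4 -1.7] w 0.176
tooly 87.08 [-0.68  0.15  0.51  2.17 -0.1   0.85  1.41] gf 50.4 T [ 0.07 -0.07  0.02]
```

>>> move_arm --increments "4 -0.2 0 0 0 0 255;4 -0.2 0 0 0 0 255;4 -0.2 0 0 0 0 255;4 -0.2 0 0 0 0 255;2 0 0 0 0 0 255;2 0 0 0 0 0 255;0 0 0 0 0 0 255;0 0 0 0 0 0 255"

```text
time: 11.13
position: [0.4671, 0.0621, 0.0046]
tool_rot: [0.08, 3.14, -0.0]
ft_force: [-0.1, -0.9, 0.2]
grip_width: 0.174
grip_force: 50.3
```

```bash
python3 g.py
```

```text
t 11.13 pos [0.4671 0.0621 0.0046] rv [ 0.08  3.14 -0.  ] F [-0.1 -0.9  0.2] w 0.174
tooly 87.1 [-0.67  0.19  0.51  2.12 -0.12  0.85  1.44] gf 50.3 T [0.05 0.2  0.02]
```

>>> move_arm --increments "2 0 0 0 0 0 255;2 0 0 0 0 0 255;1 0 0 0 0 0 255;1 0 0 0 0 0 255;1 0 0 0 0 0 255;0 0 0 0 0 0 255;0 0 0 0 0 0 255;0 0 0 0 0 0 255"

```text
time: 11.8
position: [0.4712, 0.0622, 0.0046]
tool_rot: [-0.079, -3.135, -0.0]
ft_force: [-8.7, -0.0, 11.3]
grip_width: 0.178
grip_force: 50.0
```

```bash
python3 g.py
```

```text
t 11.8 pos [0.4712 0.0622 0.0046] rv [-0.079 -3.135 -0.   ] F [-8.7 -0.  11.3] w 0.178
tooly 87.11 [-0.66  0.2   0.51  2.11 -0.13  0.86  1.45] gf 50.0 T [-0.07  2.11  0.01]
```

Home contact at the predicted place, pushing back 9 N. Back off slightly and swing the shank clockwise about the axis (0.571, 0.057).

>>> move_arm --increments "-1.4 7 0 0 0 -4 255;1.1 6.9 0 0 0 -4 255;1.6 6.8 0 0 0 -4 255;2 6.7 0 0 0 -4 255;2.5 6.5 0 0 0 -4 255;3 6.3 0 0 0 -4 255;3.4 6.1 0 0 0 -4 255;3.8 5.9 0 0 0 -4 255"

```text
time: 12.47
position: [0.487, 0.1131, 0.0046]
tool_rot: [-0.944, -2.991, 0.006]
ft_force: [-9.9, -3.9, 12.3]
grip_width: 0.174
grip_force: 51.0
```

```bash
cat >> g.py <<'E'
a=np.arctan2(M[1,1],M[0,1])-np.pi/2; print('jaw est',(np.array(s['position'])[:2]+.1005*np.array([np.cos(a),np.sin(a)])).round(4))
E
python3 g.py
```

```text
t 12.47 pos [0.487  0.1131 0.0046] rv [-0.944 -2.991  0.006] F [-9.9 -3.9 12.3] w 0.174
tooly 54.96 [-0.78  0.26  0.56  2.05 -0.18  0.88  0.83] gf 51.0 T [-0.86  2.27  0.33]
jaw est [0.5693 0.0554]
```

>>> move_arm --increments "4.2 5.6 0.5 0 0 -4 255;4.6 5.3 0 0 0 -4 255;5 5 0 0 0 -4 255;5.3 4.6 0 0 0 -4 255;5.6 4.2 0 0 0 -4 255;5.9 3.8 0 0 0 -4 255;6.1 3.4 0 0 0 -4 255;6.3 3 0 0 0 -4 255"

```text
time: 13.13
position: [0.5307, 0.1493, 0.0046]
tool_rot: [-1.733, -2.616, 0.005]
ft_force: [-7.5, -1.5, 5.6]
grip_width: 0.174
grip_force: 51.0
```

```bash
python3 g.py
```

```text
t 13.13 pos [0.5307 0.1493 0.0046] rv [-1.733 -2.616  0.005] F [-7.5 -1.5  5.6] w 0.174
tooly 22.98 [-0.86  0.38  0.63  1.93 -0.28  0.92  0.3 ] gf 51.0 T [-0.35  1.54  0.18]
jaw est [0.5699 0.0568]
```

>>> move_arm --increments "6.5 2.5 0 0 0 -4 255;6.7 2 0 0 0 -4 255;3.4 0.9 0 0 0 -2 255;0 0 0 0 0 0 255;0 0 0 0 0 0 255;0 0 0 0 0 0 255;0 0 0 0 0 0 255;0 0 0 0 0 0 255"

```text
time: 13.8
position: [0.5482, 0.1551, 0.0047]
tool_rot: [-1.952, -2.459, 0.002]
ft_force: [-4.3, 0.4, 2.8]
grip_width: 0.174
grip_force: 50.3
```

```bash
python3 g.py; cat > k.py <<'E'
from h import *
t=ctrl.get_image('top')
r=ctrl.silhouettes('tongue_tip',t)
for x in r[:2]:
    v,u=np.nonzero(x['region']); q=onz(t,u,v,.03)[:,:2]; d=q-[.571,.0568]; far=np.hypot(*d.T)>.045
    print(x['score'],len(q),far.sum(),np.degrees(np.arctan2(d[far,1].mean(),d[far,0].mean())) if far.any() else '')
c=t['frame'][120:300,120:320]; cv2.imwrite('pics/t%d.png'%(t['shot']),cv2.cvtColor(cv2.resize(c,None,fx=3,fy=3),cv2.COLOR_RGB2BGR)); print(t['shot'])
E
python3 k.py
```

```text
t 13.8 pos [0.5482 0.1551 0.0047] rv [-1.952e+00 -2.459e+00  2.000e-03] F [-4.3  0.4  2.8] w 0.174
tooly 13.13 [-0.87  0.42  0.65  1.89 -0.31  0.93  0.16] gf 50.3 T [ 0.03  1.12 -0.06]
jaw est [0.571  0.0572]
0.65 249 47 -62.92321553558123
11
```

>>> move_arm --increments "3.5 0.7 0 0 0 -2 255;3.5 0.6 0 0 0 -2 255;3.5 0.5 0 0 0 -2 255;3.5 0.3 0 0 0 -2 255;0 0 0 0 0 0 255;0 0 0 0 0 0 255;0 0 0 0 0 0 255;0 0 0 0 0 0 255"

```text
time: 14.57
position: [0.5625, 0.1572, 0.0047]
tool_rot: [-2.119, -2.318, 0.001]
ft_force: [-4.7, 1.5, 0.0]
grip_width: 0.176
grip_force: 50.3
```

```bash
python3 g.py; python3 k.py
```

```text
t 14.57 pos [0.5625 0.1572 0.0047] rv [-2.119e+00 -2.318e+00  1.000e-03] F [-4.7  1.5  0. ] w 0.176
tooly 5.12 [-0.87  0.46  0.67  1.86 -0.34  0.95  0.04] gf 50.3 T [ 0.22  1.15 -0.18]
jaw est [0.5714 0.0571]
0.68 346 70 -69.68900816630257
12
```

>>> move_arm --increments "2.6 0.2 0 0 0 -1.5 255;2.6 0.1 0 0 0 -1.5 255;0 0 0 0 0 0 255;0 0 0 0 0 0 255;-4.6 -0.3 0 0 0 2.7 255;-4.6 -0.5 0 0 0 2.7 255;-4.6 -0.6 0 0 0 2.7 255;0 0 0 0 0 0 255"

```text
time: 15.33
position: [0.5542, 0.1559, 0.0048]
tool_rot: [-2.013, -2.411, -0.001]
ft_force: [-1.8, 0.9, -1.8]
grip_width: 0.176
grip_force: 50.6
```

>>> move_arm --increments "0 0 0 0 0 0 255;-0.5 3 0 0 0 0 255;-1 6 0 0 0 0 255;-1.3 8 0 0 0 0 255;-1.5 9 0 0 0 0 255;-1.5 9 0 0 0 0 255;-1.5 9 0 0 0 0 255;0 0 0 0 0 0 255"

```text
time: 16.0
position: [0.5473, 0.2041, 0.0053]
tool_rot: [-2.009, -2.414, -0.004]
ft_force: [-1.2, 0.9, -2.6]
grip_width: 0.177
grip_force: 50.4
```

```bash
python3 g.py; python3 k.py
```

```text
t 16.0 pos [0.5473 0.2041 0.0053] rv [-2.009 -2.414 -0.004] F [-1.2  0.9 -2.6] w 0.177
tooly 10.47 [-0.93  0.44  0.64  1.86 -0.33  0.94  0.04] gf 50.4 T [0.07 0.06 0.07]
jaw est [0.5656 0.1053]
0.59 371 81 -73.2830537281837
0.37 1334 1334 -57.774221984027776
13
```

Latch is at about 1.24 rad and the key is off the post. Lift it and carry it to the tray.

>>> move_arm --increments "-1.5 9 0 0 0 0 255;-1.5 9 0 0 0 0 255;0 2 15 0 0 0 255;0 2 25 0 0 0 255;-7 14 25 0 0 6.6 255;-7 14 5 0 0 6.6 255;-7 14 0 0 0 6.6 255;-7 14 0 0 0 6.6 255"

```text
time: 16.77
position: [0.5163, 0.2793, 0.0761]
tool_rot: [1.404, 2.81, 0.003]
ft_force: [0.5, -0.3, -3.0]
grip_width: 0.174
grip_force: 50.6
```

>>> move_arm --increments "-7 14 0 0 0 6.6 255;-7 14 0 0 0 6.6 255;-7 14 0 0 0 6.6 255;-7 14 0 0 0 6.6 255;-7 14 0 0 0 6.6 255;-7 14 0 0 0 6.6 255;-7 14 0 0 0 6.6 255;-7 10 0 0 0 6.6 255"

```text
time: 17.43
position: [0.4592, 0.3877, 0.0749]
tool_rot: [-0.006, -3.141, -0.001]
ft_force: [0.6, 0.8, -3.2]
grip_width: 0.176
grip_force: 50.6
```

```bash
python3 g.py
```

```text
t 17.43 pos [0.4592 0.3877 0.0749] rv [-6.000e-03 -3.141e+00 -1.000e-03] F [ 0.6  0.8 -3.2] w 0.176
tooly 89.79 [-1.05  0.34  0.37  1.76 -0.14  1.07  0.93] gf 50.6 T [0.09 0.12 0.02]
jaw est [0.5597 0.3874]
```

>>> move_arm --increments "-3 2 -20 0 0 0 255;0 0 -20 0 0 0 255;0 0 -15 0 0 0 255;0 0 -7 0 0 0 255;0 0 -2 0 0 0 255;0 0 0 0 0 0 255;0 0 0 0 0 0 255;0 0 0 0 0 0 255"

```text
time: 18.1
position: [0.4581, 0.3882, 0.0121]
tool_rot: [0.017, 3.14, 0.002]
ft_force: [0.6, 1.0, -2.8]
grip_width: 0.178
grip_force: 50.6
```

```bash
python3 g.py
```

```text
t 18.1 pos [0.4581 0.3882 0.0121] rv [1.70e-02 3.14e+00 2.00e-03] F [ 0.6  1.  -2.8] w 0.178
tooly 89.39 [-1.04  0.42  0.35  1.8  -0.17  0.95  0.95] gf 50.6 T [ 0.05  0.17 -0.  ]
jaw est [0.5586 0.3871]
```

Lower 2 mm more, release, and rise.

>>> move_arm --increments "0 0 -2 0 0 0 255;0 0 0 0 0 0 255;0 0 0 0 0 0 130;0 0 0 0 0 0 130;0 0 0 0 0 0 130;0 0 0 0 0 0 130;0 0 0 0 0 0 130;0 0 0 0 0 0 130"

```text
time: 18.77
position: [0.4574, 0.3877, 0.0092]
tool_rot: [0.017, 3.142, 0.0]
ft_force: [-0.3, -0.2, 0.6]
grip_width: 0.467
grip_force: 0.0
```

>>> move_arm --increments "0 0 5 0 0 0 130;0 0 10 0 0 0 130;0 0 30 0 0 0 130;0 0 40 0 0 0 130;0 0 40 0 0 0 130;-15 0 40 0 0 0 130;-35 10 10 0 0 0 130;0 0 0 0 0 0 130"

```text
time: 19.43
position: [0.4038, 0.4026, 0.1887]
tool_rot: [0.007, 3.141, 0.015]
ft_force: [-0.5, 1.1, -0.7]
grip_width: 0.486
grip_force: 0.0
```

```bash
python3 g.py; python3 k.py; python3 - <<'E'
from h import *
p=ctrl.get_image('top'); save(p,'top9')
for n in ['key_q_grip','key_p_grip','mallet','snips']:
    print(n,[(np.round(d['centre'],3).tolist(),round(d['score'],2)) for d in ctrl.find_in(n,p)][:2])
w=ctrl.get_image('wrist')
for r in ctrl.silhouettes('key_q_grip',w)[:1]:
    v,u=np.nonzero(r['region']); W=np.array(w['position'])+ray(w,u,v)*w['depth'][v,u][:,None]; q=onz(w,u,v,.019)[:,:2].astype(np.float32); print(cv2.minAreaRect(q),np.percentile(W[:,2],[5,50,95]))
E
```

```text
t 19.43 pos [0.4038 0.4026 0.1887] rv [0.007 3.141 0.015] F [-0.5  1.1 -0.7] w 0.486
tooly 89.73 [-1.14  0.17  0.35  1.72 -0.07  1.26  0.79] gf 0.0 T [0.15 0.13 0.03]
jaw est [0.5043 0.4022]
0.55 307 57 -72.81169002604787
14
key_q_grip [([0.54, 0.384, 0.022], 0.72)]
key_p_grip [([0.491, -0.275, 0.012], 0.66)]
mallet [([0.758, -0.283, 0.047], 0.86)]
snips [([0.718, 0.319, 0.014], 0.95)]
((0.4889000952243805, 0.386344850063324), (0.16273365914821625, 0.054429035633802414), 0.1683591604232788) [0.0159938  0.01849681 0.01978068]
```

View pics/top9.png

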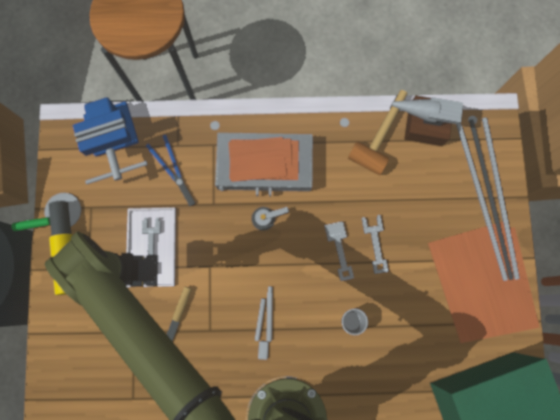

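The tongue is turned crosswise, (263,217) to (287,210). Key q lies flat in the tray at (151,235), with its top at 18.5 mm, which matches the floor height plus the key. Key p, the mallet at (370,158) and the snips at (175,170) are where they were.

```bash
python3 -c "
from bench import ctrl
print(ctrl.close_job())"
```

```text
the job is handed in; nothing more can be done
None
```

I turned the latch to its stop with key q (about 1.24 rad measured), laid q flat in the tray, left key p untouched on the bench, and handed the job in at about 19.5 s; the judge returned no verdict.

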